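# Sweep the bottle caps off the sorting board into its trough

## Robot

A 6-joint arm with a two-finger parallel gripper is mounted at the origin on the work surface. World frame = base frame: x ahead of the robot, y to its left, z up, the work surface at z = 0. Lengths are in mm, angles in rad, forces in N, time in s.
With the tool pointing down it reaches from about 300 to 825 mm from the base axis. Payload 5.4 kg.
Tool frame: the origin (TCP) lies midway between the tips of the shut fingers; the grasp point (between the pads) lies 19 mm behind it; z points along the fingers, y is the line along which they close (so a half turn about z gives the same grasp; the last joint's range is limited). The gripper opens to 92 mm and grips with 3 to 60 N. Pads are 20 mm wide; open, the fingers measure 128 mm over their backs; the gripper's body (75 mm by 189 mm) begins 69 mm behind the grasp point.
Start: joints at [1.003, 0.158, 1.597, -0, 1.386, -0.21], TCP at [201.382, 538.564, 179.901] pointing down, gripper open.
Joint ranges: [-2.91, 2.91], [-0.94, 2.29], [0.18, 2.7], [-1.29, 4.43], [0.17, 2.64], [-3, 3]. Speed limits (rad/s): [2.57, 2.57, 3.14, 3.14, 3.14, 3.14].

## Interface

Orientations are given as a rotation vector (axis times angle).
In Python, from workcell import r, read_camera gives the robot as it stands. The module is installed in compiled form; this text tells all that it offers. Calls block until the motion is done:
- r.movep(position, orientation): joint-space move of the TCP to a pose.
- r.line_to(position, rotation=None, vel=150, f_stop=None): straight line of the TCP; rotation=None keeps the orientation; vel is the mean speed in mm/s. With f_stop (N) it stops when the force on the tool has changed by that much, and returns True; else False.
- r.move_j(angles): joint-space move.
- r.set_gripper(opening, force=None): finger opening in mm; force is the grip in N (None keeps the last); returns when the fingers have stopped.
- r.wait(seconds).
- r.ik(position, orientation): joint angles nearest the present ones, or None.
- read_camera(name): name is "side" or "top"; returns a dict with "color" (420x560x3 uint8, red, green, blue), "vfov" (degrees; the focal length in pixels is half the picture's height over the tangent of half this angle, whatever the lens; pixels are square), "cx", "cy" (the principal point, pixels), "rvec" (rotation vector, rad) and "tvec" (3), from world to camera coordinates, as OpenCV has them. Camera axes: x right, y down, z forward; pixel columns grow to the right and rows downward; lengths in mm; the calibration is good to about 2 mm. A picture is of the moment at which its call begins. There is no depth.
A pose or a line that the arm cannot do raises r.MotionError and nothing moves.
- r.close_job(): hands the job in; it is judged then, once.
Readings, each from a call of its own:
- r.read_time_s(): time.
- r.read_joint_pos(): joint angles.
- r.read_dq(): joint speeds.
- r.read_tau(): joint torques, N m.
- r.read_position(): TCP position.
- r.read_tcp_rot(): TCP orientation.
- r.read_wrist_force(): force on the tool from outside, world axes, zero at the start.
- r.read_ft_torque(): the same for the moment, N m.
- r.read_gripper_width(): finger opening in mm.
- r.read_grip_force(): force on a finger pad.
Only numpy, scipy, OpenCV 4.12 (cv2) and the standard library are available. Lean on these libraries where they do the work, as an engineer would, in place of code of your own. Each camera call takes 0.05 s, during which the arm holds its last target. There are 200 camera calls.

## Task

Sweep the three loose white bottle caps along the grey sorting board and over its open edge, so that all three drop into the steel catch trough. Only push the caps with the fingers: do not pick up, pinch or press down hard on any of them. Leave the small jar standing where it is on the board, and do not disturb the soap bottle or the cup.

Things in the scene. Friction and masses are not known exactly. Their poses are not given: they have to be found in the camera images.
- station: fixed sorting station: grey board with a steel trough along its +y edge. Origin on the counter (z 0), mid-board in x. In its frame: board top 45 mm high, clear area x -135..135, y -150..110 mm; steel rims 10 mm wide, 12 mm above the board, at x = -140, x = 140 and y = -155; no rim at y = 110, where it drops into the trough. +y points from board to trough
- edge (a point): middle of the board's open edge over the trough, on its top (45 mm high); station y = 110 mm, same axes as the station. Beyond it the trough spans station x -135..135, y 110..195 mm, floor 6 mm above the counter, outer wall (10 mm thick) and end walls 57 mm high
- cap1_mid (a point): white plastic screw cap of a sample bottle, a flat disc 34 mm in diameter and 14 mm high, 15 to 25 g, loose, lying flat on the board at the start; this point is its centre, 7 mm above its underside
- cap1: the same cap1; origin at the centre of its underside, z along its axis
- cap2_mid (a point): white plastic screw cap of a sample bottle, a flat disc 34 mm in diameter and 14 mm high, 15 to 25 g, loose, lying flat on the board at the start; this point is its centre, 7 mm above its underside
- cap2: the same cap2; origin at the centre of its underside, z along its axis
- cap3_mid (a point): white plastic screw cap of a sample bottle, a flat disc 34 mm in diameter and 14 mm high, 15 to 25 g, loose, lying flat on the board at the start; this point is its centre, 7 mm above its underside
- cap3: the same cap3; origin at the centre of its underside, z along its axis
- jar: small amber glass sample jar, 39 mm in diameter, with a narrower silvery lid 26 mm wide, 45 mm high in all, 0.1 to 0.17 kg, loose, standing on the board among the caps; its centre is 54 mm or more to the side (along station x) of every cap's straight line to the trough; origin at the centre of its underside, z up its axis
- soap: white pump soap bottle with a blue pump, 64 mm in diameter, 170 mm high, loose on the counter to the robot's right (-y) of the station; origin at the centre of its underside
- cup: green plastic tumbler with a toothbrush in it, 72 mm in diameter, 95 mm high (toothbrush to 170 mm), loose on the counter to the left (+y) of the station; origin at the centre of its underside

How it is judged (in metres and radians):
At the end, for the whole second after the job is handed in: all three caps lie at rest inside the trough (centres within its walls, less than 40 mm above the counter), and the jar stands upright on the board within 25 mm of where it was (z of each of cap1_mid, cap2_mid, cap3_mid in the frame of station below 0.04 m and y of cap1_mid in the frame of station between 0.112 and 0.195 m and x of cap1_mid in the frame of station between -0.135 and 0.135 m and linear speed of each of cap1, cap2, cap3 below 0.02 m/s and y of cap2_mid in the frame of station between 0.112 and 0.195 m and x of cap2_mid in the frame of station between -0.135 and 0.135 m and y of cap3_mid in the frame of station between 0.112 and 0.195 m and x of cap3_mid in the frame of station between -0.135 and 0.135 m and distance of jar from where it was at the start of the episode below 0.025 m and angle between jar's own z axis and vertical below 0.15 rad); the robot touches nothing.
It fails at once if a cap is lifted more than 18 mm off the board (z of any of cap1_mid, cap2_mid, cap3_mid in the frame of station above 0.07 m).
It fails at once if a cap is pinched or pressed hard (over 18 N from the fingers) (contact force between the fingers and cap1 above 18 N or contact force between the fingers and cap2 above 18 N or contact force between the fingers and cap3 above 18 N).
It fails at once if the jar is shoved more than 25 mm or tipped by more than 0.3 rad (distance of jar from where it was at the start of the episode above 0.025 m or angle between jar's own z axis and vertical above 0.3 rad).
It fails at once if the soap bottle or the cup is moved more than 25 mm (distance of any of soap, cup from where it was at the start of the episode above 0.025 m).
It also fails if it takes over 58 s, if anything falls off the work surface, if the arm or the gripper's body presses on something with over 40 N, if the wrist force passes 120 N, or if a joint passes its speed limit or range.

## Working session

There is one attempt and no reset: what is moved stays moved. The work goes in short steps, each a Python script; the robot and the scene stay as the last script left them, time stands still between calls to the robot, and variables do not carry over. Pictures are saved under pics/ and viewed, at most 10 in all, crops included, and the job is handed in when it is done.

```bash
mkdir -p pics
python3 - <<'E'
from workcell import r, read_camera
import cv2
for n in("top","side"):
    c=read_camera(n); cv2.imwrite(f"pics/{n}0.png",c["color"][:,:,::-1]); print(n,c["vfov"],c["cx"],c["cy"],c["rvec"],c["tvec"])
print(r.read_tcp_rot(),r.read_time_s())
E
```

```text
top 48.78055418575243 280.54029644901345 207.38560024947992 [ 2.09883176 -2.13283916  0.20216937] [ -11.18330674  572.54325718 1231.24521967]
side 53.1992450861012 282.8303160651712 206.99077067293842 [ 2.41389974 -0.16510352  0.0446443 ] [-595.247067    101.16172288 1026.74450929]
[-5.58915510e-01 -3.09085419e+00  2.37164939e-03] 0.1
```

View pics/top0.png

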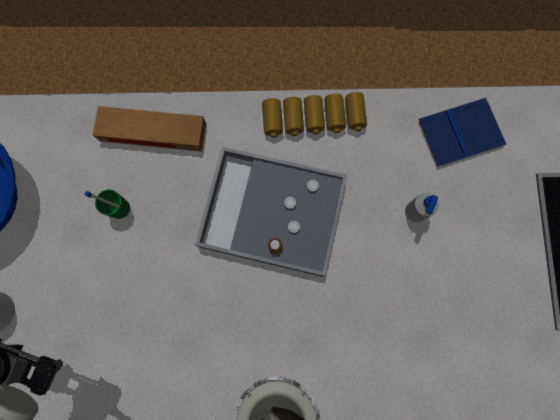

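View pics/side0.png

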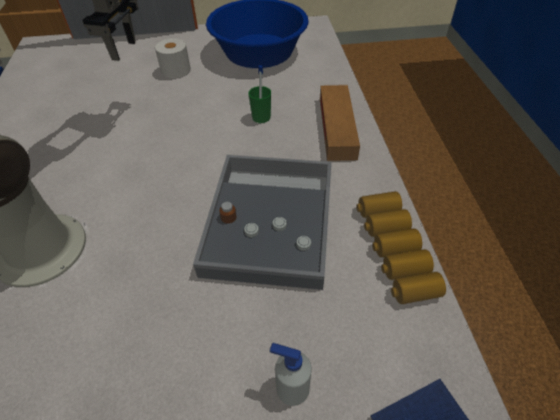

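The top view shows the station with outer corners near (223,150), (346,176), (326,272) and (198,247), and the trough on its left. The caps are at (313,186), (290,203) and (294,227), and the jar at (275,246). In the side view the caps are at (303,243), (279,224) and (251,230), and the jar at (228,212). The soap and cup are well clear.

```bash
cat > h.py <<'E'
import cv2,numpy as np
from workcell import r, read_camera
def cam(n):
    c=read_camera(n); R=cv2.Rodrigues(np.array(c["rvec"],float))[0]; t=np.array(c["tvec"],float)
    f=c["color"].shape[0]/2/np.tan(np.radians(c["vfov"]/2)); return c["color"],R,t,f,c["cx"],c["cy"]
def ray(C,u,v,z):
    _,R,t,f,cx,cy=C; o=-R.T@t; d=R.T@np.array([(u-cx)/f,(v-cy)/f,1]); return o+d*(z-o[2])/d[2]
ROI={"top":(190,140,355,285),"side":(195,150,340,290)}
def caps(n,C,thr=150):
    x0,y0,x1,y1=ROI[n]; g=C[0][y0:y1,x0:x1].min(2)
    k,_,s,ce=cv2.connectedComponentsWithStats((g>thr).astype(np.uint8))
    return [(ce[i][0]+x0,ce[i][1]+y0,s[i][4]) for i in range(1,k) if 20<s[i][4]<400]
E
python3 - <<'E'
from h import *
for n in("top","side"):
    C=cam(n); print(n)
    for u,v,a in caps(n,C): print(np.round([u,v,a],1),ray(C,u,v,58).round(1))
    im=C[0]; x0,y0,x1,y1=ROI[n]
    cr=cv2.resize(im[y0:y1,x0:x1],None,fx=4,fy=4,interpolation=cv2.INTER_CUBIC); cv2.imwrite(f"pics/{n}_crop.png",cr[:,:,::-1])
E
```

```text
top
[232.2 168.2  21. ] [687.1 114.3  58. ]
[242.6 169.5  23. ] [682.8  85.1  58. ]
side
```

View pics/top_crop.png

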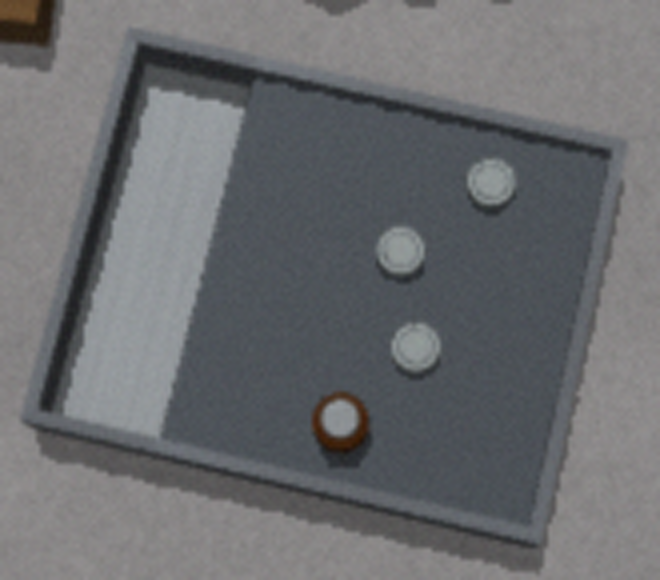

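In the crop, the rim's outer corners are at (131,30), (627,145), (541,546) and (25,422). The caps are at (491,182), (401,251) and (416,348), and the jar lid at (340,420).

```bash
cat >> h.py <<'E'
def station(C):
    P=np.array([(131,30),(627,145),(541,546),(25,422)])/4+[190,140]-.375
    W=np.array([ray(C,u,v,57)[:2] for u,v in P])
    S=np.array([(145,205),(145,-160),(-145,-160),(-145,205)],float)
    # rigid fit world = R S + t
    ws,ss=W.mean(0),S.mean(0); H=(S-ss).T@(W-ws); a=np.arctan2(H[0,1]-H[1,0],H[0,0]+H[1,1])
    R=np.array([[np.cos(a),-np.sin(a)],[np.sin(a),np.cos(a)]]); t=ws-R@ss
    return R,t,a,(S@R.T+t-W)
E
python3 - <<'E'
from h import *
C=cam("top"); R,t,a,e=station(C); print(a,t,e.round(1))
A=lambda C,u,v,z:(R.T@(ray(C,u,v,z)[:2]-t)).round(1)
D=cam("side")
for n,c in(("top",C),("side",D)):
    for u,v,ar in caps(n,c,115): print(n,np.round([u,v,ar],1),"z58",A(c,u,v,57 if n=='side' else 58),"z90",A(c,u,v,90))
u,v=[340/4+189.6,420/4+139.6]; print("jar",A(C,u,v,90))
for p in((250,85),(163,435)): print("edge",A(C,p[0]/4+189.6,p[1]/4+139.6,45))
for q in((303,243),(279,224),(251,230)): print("side hand",A(D,*q,57))
print("side jar",A(D,227,207,90), ray(D,260,105,50))
E
```

```text
-0.24981332129636158 [559.82396793 -18.82399882] [[ 0.7  1. ]
 [ 1.4 -2.7]
 [-1.4 -1. ]
 [-0.7  2.7]]
top [312.3 184.8  97. ] z58 [ 95.4 -70.2] z90 [ 87.2 -70.1]
top [289.8 202.  100. ] z58 [ 32.8 -20. ] z90 [ 26.1 -21.2]
top [293.5 226.1 102. ] z58 [-30.7 -45.4] z90 [-35.7 -45.9]
top [274.5 244.1  58. ] z58 [-91.3  -6.2] z90 [-94.8  -7.7]
side [226.4 205.4  40. ] z58 [-103.6   17.7] z90 [-93.8 -10.7]
side [279.2 221.4  63. ] z58 [ 32.4 -18.9] z90 [ 36.4 -45.8]
side [251.7 227.8  72. ] z58 [-29.7 -45.2] z90 [-23. -71.]
side [304.  240.9  83. ] z58 [ 96.1 -70.3] z90 [ 97.4 -95. ]
side [223.5 286.7 366. ] z58 [ -62.3 -208.3] z90 [ -54.3 -227. ]
jar [-95.9  -8.3]
edge [127.9 112.9]
edge [-129.4  110.1]
side hand [ 94.3 -76.4]
side hand [ 32.9 -27. ]
side hand [-30.2 -52. ]
side jar [-91.3 -15.5] [586.83506027 440.85455958  50.        ]
```

Both views agree to about 1 mm, so I'll sweep the caps one at a time. The fingers will be 16 mm apart so that each cap sits against two corners.

```bash
cat >> h.py <<'E'
from scipy.spatial.transform import Rotation as Ro
RS=np.array([[np.cos(-.2498),-np.sin(-.2498)],[np.sin(-.2498),np.cos(-.2498)]]); TS=np.array([559.8,-18.8])
def w(x,y,z): return [*(RS@[x,y]+TS),z]
def rot(s):
    Y=np.array([*(s*RS[:,0]),0]); Z=np.array([0,0,-1.]); return Ro.from_matrix(np.c_[np.cross(Y,Z),Y,Z]).as_rotvec()
def best():
    q=[(abs(j[5]),s) for s in(1,-1) if (j:=r.ik(w(30,-60,130),rot(s))) is not None]; return rot(min(q)[1])
def sweep(x,y,o):
    r.line_to(w(x,y-42,130),o,vel=200)
    print("down",r.line_to(w(x,y-42,50),vel=80,f_stop=10), r.read_position())
    print("push",r.line_to(w(x,118,50),vel=90,f_stop=10), r.read_position(), r.read_wrist_force(), r.read_time_s())
    r.line_to(w(x,118,130),vel=150)
E
python3 - <<'E'
from h import *
r.set_gripper(16); o=best()
p=list(r.read_position()); r.line_to([p[0],p[1],260])
r.movep(w(95.5,-112,200),o); print(r.read_joint_pos(),r.read_time_s(),r.read_gripper_width())
sweep(95.5,-70,o)
C=cam("top"); cv2.imwrite("pics/t1.png",C[0][140:290,190:390,::-1].repeat(3,0).repeat(3,1))
E
```

```text
[-4.23427785e-01  3.19491709e-01  1.36689370e+00  2.00258294e-04
  1.45505679e+00 -1.74996682e-01] 5.025 15.875545463951985
down False [ 625.26367651 -151.19894995   50.82075515]
push False [681.49958529  71.61595771  50.03773967] [-1.50589164  0.78651127  0.02237084] 9.3833
```

View pics/t1.png

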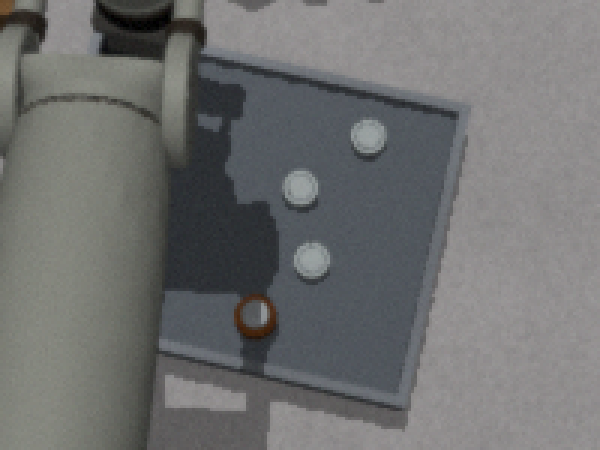

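Cap 1 hasn't moved: it is still at crop (368,136), and the other caps and the jar are where they were. The fingers must have missed it, so I'll go back behind it and look from the side.

Run:
```python
from h import *
o=best()
r.line_to(w(95.5,-112,130),o,vel=250); r.line_to(w(95.5,-112,51),vel=100,f_stop=10); r.wait(.3)
print(r.read_position(),r.read_tcp_rot(),o,w(95.5,-112,51),r.read_time_s(),r.read_gripper_width())
C=cam("side"); cv2.imwrite("pics/s2.png",C[0][150:300,190:390,::-1].repeat(4,0).repeat(4,1))
c=lambda p:(C[1]@p+C[2]); 
for z in(50,58): q=c(np.array(w(95.5,-112,z))); print(q[:2]/q[2]*C[3]+[C[4],C[5]])
```

```text
[ 624.96522829 -151.08075292   51.55187758] [2.48025828e+00 1.92689249e+00 6.78701541e-04] [2.48087394 1.92739952 0.        ] [np.float64(624.648320594114), np.float64(-150.93230231901285), 51] 12.425 15.992349356015637
[302.09997022 257.65591602]
[302.17774159 255.60297428]
```

View pics/s2.png

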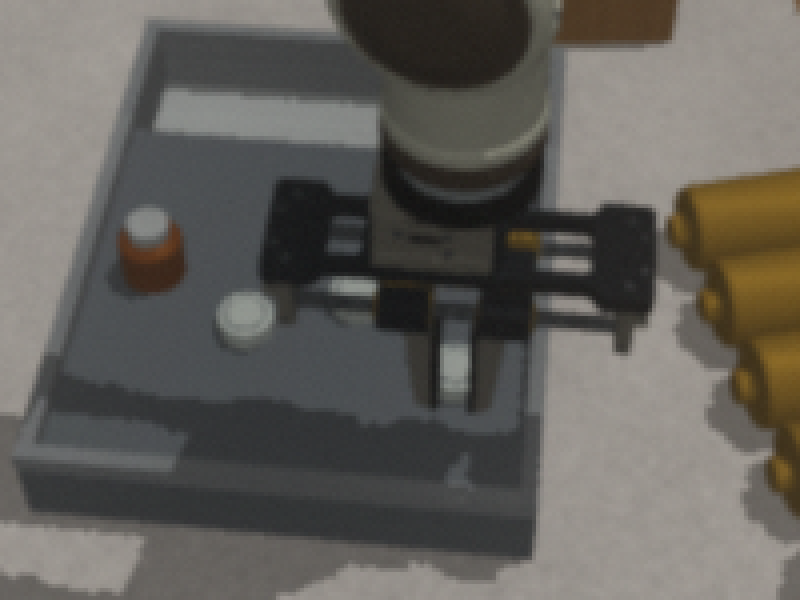

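The side crop shows the fingertips at about (437,405) and (480,410), which is pixel (305,252). That is about 5 px above where tips at z 50 should project, so they are too high. Their shadow also lies well away from them, and cap 1 is visible behind the gap. I'll find the board by touch with a slow guarded descent.

Run:
```python
from h import *
p=r.read_position()
print(r.line_to([p[0],p[1],22],vel=20,f_stop=4),r.read_position(),r.read_wrist_force(),r.read_time_s())
```

```text
False [ 624.98565386 -151.09157886   22.16544781] [ 0.01932661 -0.67605949  0.07044242] 14.075
```

No contact at a reported z of 22, so the tips really are much higher than the TCP reading. I'll take another picture to measure by how much.

Run:
```python
from h import *
C=cam("side"); cv2.imwrite("pics/s3.png",C[0][180:290,230:370,::-1].repeat(5,0).repeat(5,1))
c=lambda p:(C[1]@p+C[2]); 
for x in(85.5,105.5):
  for y in(-122,-102):
    for z in(22,45): q=c(np.array(w(x,y,z))); print(x,y,z,(q[:2]/q[2]*C[3]+[C[4],C[5]]).round(1))
```

```text
85.5 -122 22 [297.1 267.9]
85.5 -122 45 [297.2 262.2]
85.5 -102 22 [297.9 260.6]
85.5 -102 45 [298.  254.9]
105.5 -122 22 [305.8 268.7]
105.5 -122 45 [306.1 263. ]
105.5 -102 22 [306.6 261.4]
105.5 -102 45 [306.9 255.7]
```

View pics/s3.png

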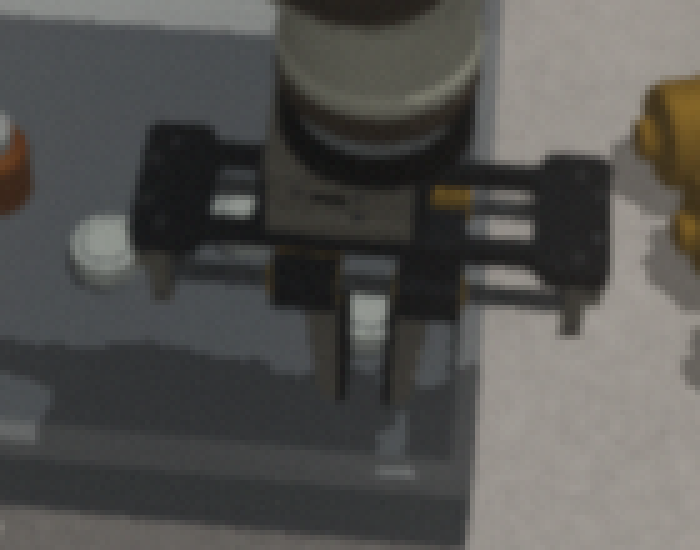

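The tips are at pixels (296.6,259.6) and (309.4,260.4), which puts them at z of about 53 while the TCP reads 22. That is an offset of about 30 mm. I'll continue the guarded descent to the board.

Run:
```python
from h import *
p=r.read_position()
print(r.line_to([p[0],p[1],5],vel=12,f_stop=4),r.read_position(),r.read_wrist_force(),r.read_time_s())
```

```text
True [ 624.8928974  -151.05651066   10.71385178] [-1.10983518  0.02661255  2.92524463] 15.05
```

The fingers touched the board at TCP z 10.7, so the real tips are about 34 mm above the nominal TCP. I'll sweep at TCP z 15, which puts the tips about 4 mm over the board.

```bash
cat >> h.py <<'E'
Z=15
def push(x):
    print("push",r.line_to(w(x,118,Z),vel=90,f_stop=8), r.read_position(), r.read_wrist_force())
    r.line_to(w(x,118,100),vel=150)
def sweep(x,y,o):
    r.line_to(w(x,y-42,100),o,vel=220)
    print("down",r.line_to(w(x,y-42,Z),vel=80,f_stop=6), r.read_position())
    push(x)
E
python3 - <<'E'
from h import *
o=best()
r.line_to(w(95.5,-112,Z),o,vel=20); push(95.5)
r.line_to(w(32.5,-61,100),o,vel=220); print(r.read_time_s())
C=cam("side"); cv2.imwrite("pics/s4.png",C[0][150:300,190:390,::-1].repeat(3,0).repeat(3,1))
E
```

```text
push False [681.47278457  71.64099357  14.98572114] [-0.37911017  0.08827581 -0.30629244]
19.9
```

View pics/s4.png

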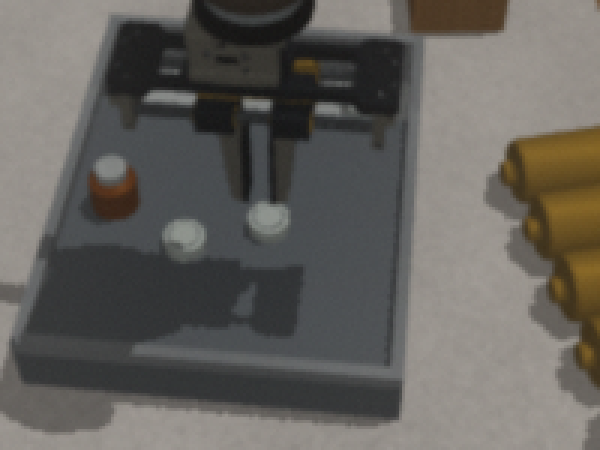

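Cap 1 has left the board and is in the trough, hidden behind the gripper. Caps 2 and 3, at (268,220) and (185,240), and the jar, at (113,187), haven't moved. I'll sweep the other two.

Run:
```python
from h import *
o=best()
sweep(32.5,-19.5,o); sweep(-30,-45,o); print(r.read_time_s())
r.line_to(w(-30,118,180),vel=200); r.movep([300,300,230],o); r.wait(.3); print(r.read_time_s())
C=cam("top"); cv2.imwrite("pics/t5.png",C[0][130:290,180:380,::-1].repeat(3,0).repeat(3,1))
for u,v,ar in caps("top",C,115): print(u,v,ar, RS.T@(ray(C,u,v,90)[:2]-TS))
```

```text
down False [576.72369209 -86.66443611  15.71538019]
push False [620.41205769  87.15476685  14.98837566] [ 0.44337835 -0.17656962 -0.44384152]
down False [509.84768123 -95.95418817  15.66378476]
push False [559.84667173 102.69405305  15.00266972] [0.78192615 0.67426082 0.19936832]
29.7417
31.8417
274.5 244.13793103448276 58 [-94.76759428  -7.76489723]
```

View pics/t5.png

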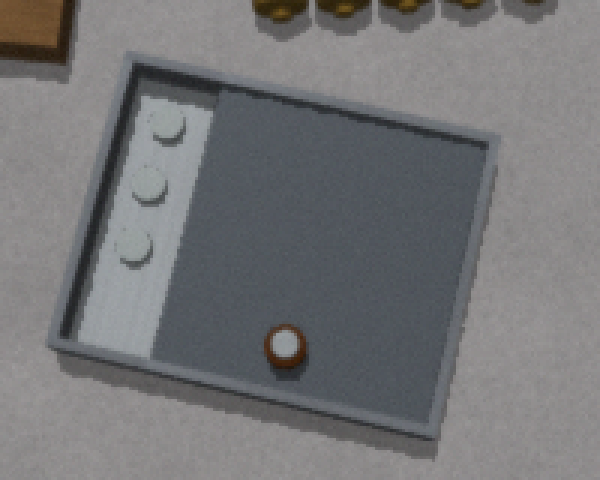

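All three caps lie flat in the trough, at crop (168,124), (150,186) and (133,246). The jar's measured position is unchanged, so I'll hand in.

```bash
python3 -c "
from workcell import r
print(r.close_job())"
```

```text
the job is handed in; nothing more can be done
None
```

All three caps are lying in the trough and the jar hasn't moved; the job was handed in at about 32 s, though the first pass went over cap 1 because the real fingertips sit about 34 mm higher than the TCP reading, which I corrected by touching the board.

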